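# Spin-check a turntable bearing and stop it at home

## Task

Check that the turntable's bearing runs free: with a fingertip flick its dial into a brisk spin by one of the white posts, either way round, and leave it running untouched for at least three seconds. Then brake it with a fingertip on the dial so that it stops at home at the first go, the red line within the width of the yellow tab; after the spin it must not come to rest anywhere else. Pick nothing up, leave the stopwatch, screw tin and marker where they are, and finish clear of the turntable.

Things in the scene. Friction and masses are not known exactly. Their poses are not given: they have to be found in the camera images.
- turntable: rotary assembly turntable, fixed to the bench: grey 136 x 136 mm square foot, 12 mm thick, with a round bearing housing (104 mm across, narrowing to 88 mm) under the dial. Origin on the turntable's axis at bench level. Its own -x axis points from the axis to the yellow tab; it may stand turned on the bench
- dial: round level aluminium dial, 190 mm across, 12 mm thick, upper face 55 mm above the bench; about 0.9 kg; turns about the vertical axis. On it: a dark centre cap 42 mm across, 8 mm high; a red line 6 mm wide from near the cap to the rim; three white posts near the rim. From 25 to 70 mm off the axis the face is bare and flat. Origin on the axis 41 mm above the bench; -x along the red line
- spindle (a joint): turn of the dial in rad, counter-clockwise from above positive, endless: at 0 and every whole turn (6.283) the red line stands at the middle of the yellow tab. Ball bearing: left alone the dial loses 6 to 9 percent of its speed plus 0.025 rad/s every second; flicked to 2 or 3 rad/s (finger at 0.16 to 0.24 m/s against a post) it is down to 1 rad/s after 8 to 13 s and coasts about half a minute
- dial_face (a point): centre of the dial's upper face, on the axis, 55 mm above the bench (the cap rises 8 mm over it). Pressed on the face with a few newtons by a fingertip, the turning dial stops within 0.1 s and stays where it is left
- red_line (a point): outer end of the red line, on the dial's upper face 92.5 mm from the axis; turns with the dial
- tab (a point): where the red line's outer end belongs: beside the middle of the yellow tab, 92.5 mm from the axis, 55 mm above the bench. The tab itself is fixed to the foot, 26 mm wide, flush with the dial's face, and reaches from 99 to 116 mm from the axis
- post0 (a point): centre of the top of a white locating post, 15 mm thick, 26 mm high over the dial's face, top 81 mm above the bench, 80 mm from the axis; 60 degrees counter-clockwise of the red line; fixed to the dial
- post1 (a point): top of the next post, the same, 180 degrees from the red line
- post2 (a point): top of the third post, the same, 300 degrees counter-clockwise of the red line
- stopwatch: grey stopwatch with a green and a red key, 50 x 62 x 19 mm, loose on the bench; bystander, origin centre of underside
- screw_tin: round white tin, 64 mm across, 25 mm high, loose on the bench; bystander, origin centre of underside
- marker_black: grey and black marker pen, 135 mm long, loose on the bench; bystander, origin centre of underside

How it is judged:
By the outcome, as a careful person would: the job done as asked, in the order asked, and still so for the second after the job is handed in, with the robot touching nothing.
It also fails if it takes over 67 s, if anything falls off the work surface, if the arm or the gripper's body presses on something with over 40 N, if the wrist force passes 120 N, or if a joint passes its speed limit or range.

## Robot

A 7-joint arm with a two-finger parallel gripper is mounted at the origin on a cart in front of the work surface, level with it; the furniture and walls round the work are solid. World frame = base frame: x ahead of the robot, y to its left, z up, the work surface at z = 0. Lengths are in m, angles in rad, forces in N, time in s.
With the tool pointing down it reaches from about 0.4 to 0.85 m from the base axis. Payload 4.5 kg.
Tool frame: the origin (TCP) lies at the very end of the fingers, on their centre line; the grasp point (between the pads) lies 19 mm behind it; z points along the fingers, y is the line along which they close (so a half turn about z gives the same grasp; the last joint's range is limited). The gripper opens to 88 mm and grips with 3 to 60 N. Pads are 18 mm wide; open, the fingers measure 123 mm over their backs; the gripper's body (75 mm by 187 mm) begins 45 mm behind the grasp point.
Start: joints at [1.295, 0.689, -0.195, 1.565, 0.157, 0.902, -0.215], TCP at [0.191, -0.595, 0.239] pointing down, gripper open.
Joint ranges: [-3.01, 3.01], [-0.46, 2.08], [-1.47, 1.51], [0.13, 2.56], [-1, 4.14], [0.04, 2.09], [-2.66, 2.66]. Speed limits (rad/s): [2.57, 2.57, 3.14, 3.14, 3.14, 3.14, 3.14].

## Interface

Orientations are given as a unit quaternion [x, y, z, w].
In Python, from plant import r gives the robot as it stands. The module is installed in compiled form; this text tells all that it offers.
- The arm moves only by the tool step_arm, never from a script. Its argument "increments" is a list of rows, each a list of 2 entries, a list of its own where there are three numbers: the shift along the world's x, y, z in cm, then the turn, a rotation vector about the world's x, y, z in degrees. A call has exactly 10 rows; each row shifts and turns the commanded pose from where the row before left it; what a row does not reach is not made up. A row lasts 1/10 s, in which the tool goes at most 50 mm and 8.59 degrees, less where a joint would pass 70% of its speed; a pose out of reach is approached as far as the arm can. A call is refused whole if a number of a shift passes 5 or a number of a turn 8.59, either way. A call with a gripper value outside its range is refused whole. "fingers" is the opening, from 0 (shut) to 1 (fully open), set as the call begins (left out, the last holds). The fingers move at their own pace and stop on an object; "grip_force" is the grip in N (left out, the last holds). Time passes only in rows, so rows that do not move let the fingers close, or fill a call up. It gives the time, the measured TCP pose, the force, the opening and the grip force at its end, in the units of the state.
- r.get_state(): the state, without advancing time (a new reading comes with each control period).
- r.snapshot(name): name is "side" or "top"; returns (picture, depth): 420x560x3 uint8, red, green, blue; 420x560 float32, m along the optical axis (not along the pixel's ray), 0 where there is no reading.
- r.calibration(name): a dict with "fov_y" (degrees; the focal length in pixels is half the picture's height over the tangent of half this angle, whatever the lens; pixels are square), "cx", "cy" (the principal point, pixels), "R" (3x3) and "t" (3): a world point X has camera coordinates R X + t. Camera axes: x right, y down, z forward; pixel columns grow to the right and rows downward; lengths in m; the calibration is good to about 2 mm. A picture is of the moment at which its call begins. calibration takes no time and is no camera call.
- r.finish_job(): hands the job in; it is judged then, once.
The state is a dict: "clock": time; "q": joint angles; "qd": joint speeds; "joint_torque": joint torques, N m; "tool_pos": TCP position; "eef_rot": TCP orientation; "contact_force": force on the tool from outside, world axes, zero at the start; "moment": the same for the moment, N m; "opening": opening from 0.0 (shut) to 1.0 (fully open); "finger_force": force on a finger pad.
Only numpy, scipy, OpenCV 4.12 (cv2) and the standard library are available. Lean on these libraries where they do the work, as an engineer would, in place of code of your own. Each camera call takes 0.05 s, during which the arm holds its last target. There are 200 camera calls.

## Working session

There is one attempt and no reset: what is moved stays moved. The work goes in short steps, Python scripts to look and compute and a tool call to move; the robot and the scene stay as the last step left them, time stands still between calls to the robot, and variables do not carry over. Pictures are saved under pics/ and viewed, at most 10 in all, crops included, and the job is handed in when it is done.

Besides the shell and the picture viewer there is one more tool, called after "Request:" as name(argument=value, ...) on one line, values as JSON. step_arm: Moves the arm, as the interface text tells. Its arguments: {"type":"object","properties":{"increments":{"type":"array","items":{"type":"array"}},"fingers":{"type":"number"},"grip_force":{"type":"number"}},"required":["increments"]}

```bash
mkdir -p pics
python3 - <<'E'
from plant import r
import cv2,numpy as np
s=r.get_state();print({k:np.round(v,3) for k,v in s.items()})
ims=[]
for n in("side","top"):
    p,d=r.snapshot(n);c=r.calibration(n);print(n,c)
    cv2.imwrite(f"pics/{n}0.png",p[:,:,::-1])
print(r.get_state()['clock'])
E
```

```text
{'clock': np.float64(0.0), 'q': array([ 1.295,  0.69 , -0.195,  1.566,  0.157,  0.902, -0.215]), 'qd': array([-0.   , -0.001, -0.001, -0.002, -0.001, -0.   ,  0.002]), 'joint_torque': array([ 1.0000e-03, -5.2757e+01, -1.2670e+00, -1.5343e+01, -5.3000e-02,
        6.0000e-03,  0.0000e+00]), 'tool_pos': array([ 0.19 , -0.595,  0.238]), 'eef_rot': array([ 0.988,  0.154, -0.   , -0.001]), 'contact_force': array([-0.86 ,  0.45 , -0.373]), 'moment': array([ 0.009, -0.003,  0.058]), 'finger_force': np.float64(0.0), 'opening': np.float64(1.004)}
side {'fov_y': 56.21334227474301, 'cx': 288.50818212541367, 'cy': 215.6834065140321, 'R': array([[-0.97887771, -0.20386855, -0.01536406],
       [-0.06177124,  0.36655775, -0.92834246],
       [ 0.19489164, -0.90778468, -0.37140842]]), 't': array([0.48442714, 0.1186393 , 0.85682556])}
top {'fov_y': 52.679038406152955, 'cx': 283.6114832676688, 'cy': 211.64045522748793, 'R': array([[-0.02693219, -0.99952896,  0.01471467],
       [-0.98535923,  0.02406561, -0.16878398],
       [ 0.16835036, -0.01904495, -0.98554322]]), 't': array([0.00774641, 0.4939211 , 1.0030401 ])}
0.1
```

View pics/side0.png

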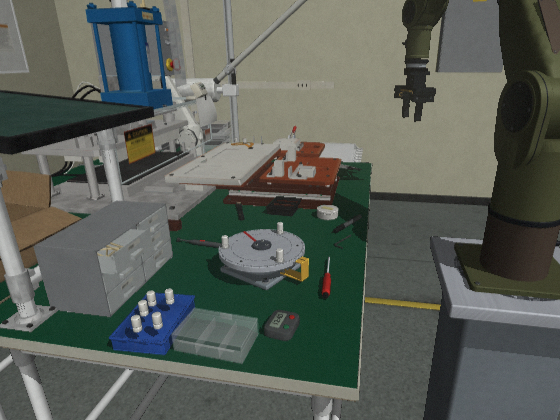

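View pics/top0.png

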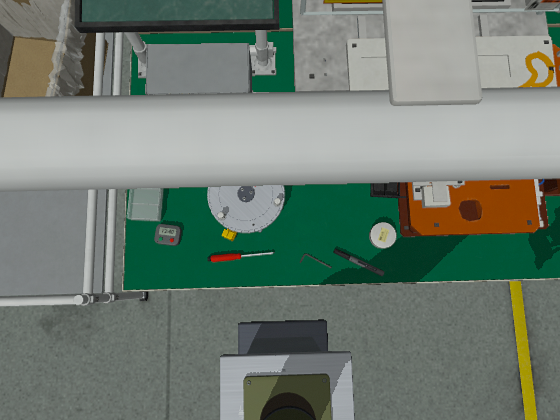

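The side view shows the dial near (262,252), the tab at (298,268) and the red line at (250,237). The top view shows the dial at (246,203) and the tab at (229,235), with a beam covering part of the dial. I'll measure next.

```bash
cat > h.py <<'E'
from plant import r
import cv2,numpy as np
C={n:r.calibration(n) for n in("side","top")}
for c in C.values(): c['f']=210/np.tan(np.radians(c['fov_y']/2))
def ray(n,u,v,z):
    c=C[n];d=c['R'].T@np.array([(u-c['cx'])/c['f'],(v-c['cy'])/c['f'],1]);o=-c['R'].T@c['t']
    return o+d*(z-o[2])/d[2]
def proj(n,X):
    c=C[n];p=c['R']@np.array(X)+c['t'];return np.array([c['cx']+c['f']*p[0]/p[2],c['cy']+c['f']*p[1]/p[2]])
def masks(p):
    h=cv2.cvtColor(p,cv2.COLOR_RGB2HSV);H,S,V=cv2.split(h)
    return dict(yellow=(H>20)&(H<32)&(S>150)&(V>120),red=((H<8)|(H>172))&(S>120)&(V>90),white=(S<30)&(V>200))
def blobs(m,lo,box):
    k,l,s,c=cv2.connectedComponentsWithStats(m.astype(np.uint8))
    return [(*s[i],*np.round(c[i],1)) for i in range(1,k) if s[i][4]>=lo and box[0]<c[i][0]<box[2] and box[1]<c[i][1]<box[3]]
def cloud(n,d):
    c=C[n];v,u=np.mgrid[:420,:560];P=np.stack([(u-c['cx'])/c['f']*d,(v-c['cy'])/c['f']*d,d],-1)
    return (P-c['t'])@c['R']
E
python3 - <<'E'
from h import *
B=dict(side=(205,215,320,300),top=(195,170,300,250))
for n in B:
    p,d=r.snapshot(n);W=cloud(n,d)
    for k,m in masks(p).items():
        for b in blobs(m&(d>0),4,B[n]):
            w=np.round(np.median(W[b[1]:b[1]+b[3],b[0]:b[0]+b[2]][m[b[1]:b[1]+b[3],b[0]:b[0]+b[2]]],0),3)
            print(n,k,[float(x) for x in b],w)
    x0,y0,x1,y1=B[n]
    w=W[y0:y1,x0:x1];sel=(abs(w[...,2]-.055)<.004);q=w[sel]
    print(n,'dial',len(q),q.min(0),q.max(0),np.median(q[:,2]))
    (cx,cy),rad=cv2.minEnclosingCircle(q[:,:2].astype(np.float32));print(cx,cy,rad)
    cv2.imwrite(f"pics/{n}c.png",cv2.resize(p[y0:y1,x0:x1,::-1],None,fx=5,fy=5,interpolation=cv2.INTER_CUBIC))
    if n=='top':
        w=W[95:190:15,150:400:60];print('beam',np.round(w[...,2],2),np.round(w[...,0],2))
print(r.get_state()['clock'])
E
```

```text
side yellow [296.0, 257.0, 13.0, 24.0, 145.0, 304.0, 267.2] [0.433 0.136 0.04 ]
side yellow [285.0, 273.0, 3.0, 2.0, 4.0, 285.8, 273.8] [0.474 0.128 0.015]
side red [244.0, 231.0, 12.0, 10.0, 22.0, 249.4, 235.9] [0.577 0.043 0.056]
side white [279.0, 250.0, 4.0, 2.0, 5.0, 280.6, 250.6] [0.478 0.149 0.079]
side dial 2537 [ 0.42707859 -0.00742767  0.05100146] [0.63115969 0.18205633 0.05897088] 0.05494021171524166
0.5268873572349548 0.09032923728227615 0.10634543001651764
top yellow [222.0, 229.0, 14.0, 11.0, 102.0, 228.4, 233.9] [0.441 0.13  0.054]
top dial 2678 [ 0.4303706  -0.00708904  0.05100463] [0.55980968 0.18184054 0.05898976] 0.05520792734325357
0.5191344618797302 0.08649881929159164 0.09985673427581787
beam [[ 0.96  0.96  0.96  0.96  0.99]
 [ 0.96  0.96  0.96  0.96  0.96]
 [ 0.96  0.96  0.96  0.96  0.96]
 [ 0.96  0.96  0.96  0.96  0.96]
 [ 0.96  0.96  0.96  0.96  0.96]
 [ 0.96  0.96  0.96  0.96  0.96]
 [ 0.95  0.95  0.05 -0.    0.  ]] [[0.37 0.37 0.37 0.37 0.36]
 [0.37 0.36 0.36 0.36 0.36]
 [0.36 0.36 0.36 0.36 0.36]
 [0.36 0.36 0.36 0.36 0.36]
 [0.35 0.35 0.35 0.35 0.35]
 [0.35 0.35 0.35 0.35 0.35]
 [0.35 0.35 0.56 0.57 0.56]]
0.2
```

View pics/sidec.png

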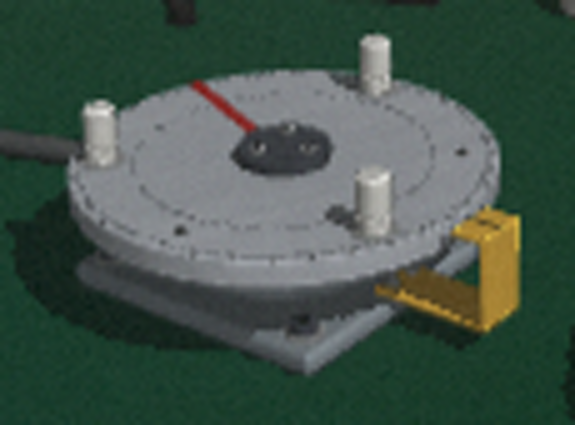

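View pics/topc.png

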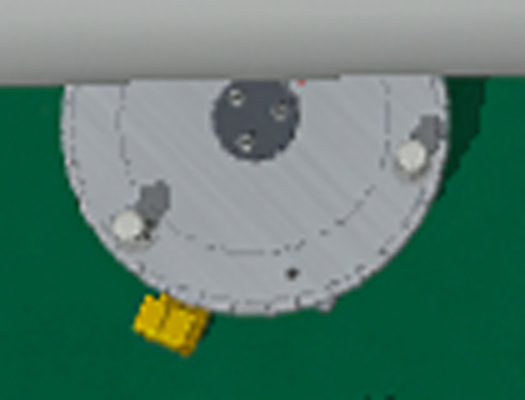

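Run:
```python
from h import *
f=lambda n,x,y,z:(n,np.round(ray(n,x/5+B[n][0]-.4,y/5+B[n][1]-.4,z),4)[:2])
B=dict(side=(205,215),top=(195,170))
print('cap',f('top',257,119,.063),f('side',282,146,.063))
print('tab mid inner/outer',f('top',184,301,.055),f('top',176,318,.055),f('side',472,231,.055),f('side',505,219,.055))
print('postA',f('top',128,221,.081),f('side',373,174,.081))
print('postB',f('top',411,152,.081),f('side',375,42,.081))
print('postC',f('side',99,106,.081))
print('red',f('side',196,84,.055),f('side',250,130,.055))
p,d=r.snapshot('side')
for n in C: print(n,-C[n]['R'].T@C[n]['t'])
# dial face ellipse
W=cloud('side',d);m=(abs(W[...,2]-.055)<.0025)&(np.hypot(W[...,0]-.525,W[...,1]-.087)<.097)
cs=max(cv2.findContours(m.astype(np.uint8),0,1)[0],key=len)[:,0]
w=np.array([ray('side',u,v,.055)[:2] for u,v in cs]);print(cv2.fitEllipse(w.astype(np.float32)))
# surroundings heights from top/side clouds
t,dt=r.snapshot('top')
for n,WW in(('side',W),('top',cloud('top',dt))):
  for x0 in np.arange(.2,.9,.1):
    print(n,round(x0,1),[round(float(np.percentile(s,99)),2) if len(s:=WW[(abs(WW[...,0]-x0)<.05)&(abs(WW[...,1]-y0)<.05)&(WW[...,2]<.9)][:,2])>5 else -1 for y0 in np.arange(-.6,.5,.1)])
```

```text
cap ('top', array([0.5375, 0.0856])) ('side', array([0.5356, 0.0927]))
tab mid inner/outer ('top', array([0.4504, 0.1223])) ('top', array([0.4423, 0.1262])) ('side', array([0.4433, 0.1395])) ('side', array([0.4318, 0.1271]))
postA ('top', array([0.4858, 0.1458])) ('side', array([0.4821, 0.1469]))
postB ('top', array([0.5158, 0.0113])) ('side', array([0.5118, 0.0141]))
postC ('side', array([0.6139, 0.1039]))
red ('side', array([0.5989, 0.0186])) ('side', array([0.559 , 0.0633]))
side [0.31453528 0.83308442 0.4358129 ]
top [0.31803619 0.0149591  1.07179136]
((0.5297209620475769, 0.08924674242734909), (0.17794080078601837, 0.18639583885669708), 26.348285675048828)
side 0.2 [0.59, 0.59, -0.77, -0.77, -1, -1, -1, -1, -1, -1, -1]
side 0.3 [0.0, 0.0, 0.0, 0.0, 0.01, 0.0, 0.0, 0.0, 0.0, 0.0, 0.0]
side 0.4 [0.09, 0.09, 0.09, 0.09, 0.03, 0.01, 0.01, 0.06, 0.02, 0.02, 0.0]
side 0.5 [0.09, 0.09, 0.12, 0.11, 0.02, 0.0, 0.08, 0.08, 0.07, 0.04, 0.03]
side 0.6 [0.09, 0.14, 0.09, 0.14, 0.02, 0.0, 0.06, 0.08, 0.06, 0.04, 0.05]
side 0.7 [0.13, 0.13, 0.13, 0.13, 0.13, 0.0, 0.01, 0.0, 0.13, 0.13, 0.05]
side 0.8 [0.13, 0.13, 0.13, 0.13, 0.13, 0.06, 0.34, 0.34, 0.34, 0.34, 0.34]
top 0.2 [-0.77, -0.77, -0.77, -0.77, -0.01, 0.0, 0.0, 0.0, -0.02, -0.77, -0.77]
top 0.3 [0.0, 0.0, 0.0, 0.0, 0.02, 0.0, 0.0, 0.0, 0.0, 0.0, 0.0]
top 0.4 [0.09, 0.09, 0.09, 0.09, 0.03, 0.01, 0.01, 0.06, 0.02, 0.02, 0.0]
top 0.5 [0.1, 0.1, 0.12, 0.12, 0.03, 0.01, 0.08, 0.08, 0.06, 0.04, 0.04]
top 0.6 [0.09, 0.1, -1, 0.06, 0.02, 0.0, 0.06, 0.07, 0.06, 0.04, 0.04]
top 0.7 [-1, -1, -1, -1, -1, -1, -1, -1, -1, -1, -1]
top 0.8 [0.13, 0.13, -1, 0.13, 0.13, 0.07, 0.34, 0.34, 0.34, 0.34, 0.34]
```

Request:
step_arm(increments=[[[2.2,4.2,0],[0,0,-3.5]],[[2.2,4.2,0],[0,0,-3.5]],[[2.2,4.2,0],[0,0,-3.5]],[[2.2,4.2,0],[0,0,-3.5]],[[2.2,4.2,0],[0,0,-3.5]],[[2.2,4.2,0],[0,0,-3.5]],[[2.2,4.2,0],[0,0,-3.5]],[[2.2,4.2,0],[0,0,-3.5]],[[2.2,4.2,0],[0,0,-3.5]],[[2.2,4.2,0],[0,0,-3.5]]], fingers=0)

```text
clock: 1.3
tool_pos: [0.4114, -0.1735, 0.239]
eef_rot: [0.988, -0.151, 0.0, 0.0]
contact_force: [0.9, -0.1, 0.4]
opening: 0.114
finger_force: 0.0
```

Run:
```python
from h import *
s=r.get_state();print({k:np.round(s[k],3) for k in('clock','q','tool_pos','eef_rot','contact_force','opening')})
for n in C:
  p,d=r.snapshot(n);W=cloud(n,d);m=masks(p)['yellow'];V=W[m&(abs(W[...,2]-.055)<.006)&(W[...,0]<.48)&(W[...,0]>.4)&(W[...,1]>.08)&(W[...,1]<.18)]
  v=V[:,:2]-[.537,.0877];a=np.degrees(np.arctan2(v[:,1],v[:,0]));rr=np.hypot(*v.T)
  print(n,len(v),'ang',a.min(),a.max(),a.mean(),'r',rr.min(),rr.max(),V.mean(0))
s=r.get_state();print(s['tool_pos'])
```

```text
{'clock': np.float64(1.3), 'q': array([ 0.271,  0.463,  0.037,  2.088, -0.029,  0.59 , -1.546]), 'tool_pos': array([ 0.411, -0.174,  0.239]), 'eef_rot': array([ 0.988, -0.151,  0.   ,  0.   ]), 'contact_force': array([ 0.875, -0.134,  0.429]), 'opening': np.float64(0.114)}
side 49 ang 148.87454479055677 162.0742330878243 154.8850515684713 r 0.10114554375936112 0.11681622767959392 [0.43698469 0.13450279 0.05407528]
top 78 ang 147.99009886283255 162.25620190267918 155.23904989431105 r 0.097024736020843 0.11414180198968042 [0.44104931 0.1319526  0.05483728]
[ 0.41468729 -0.16776056  0.23886142]
```

Request:
step_arm(increments=[[[1.8,3.5,0],[0,0,0]],[[1.8,3.5,0],[0,0,0]],[[1.8,3.5,0],[0,0,0]],[[1.8,3.5,-3],[0,0,0]],[[1.8,3.5,-3],[0,0,0]],[[1.8,3.5,-3],[0,0,0]],[[0,0,-4],[0,0,0]],[[0,0,-3],[0,0,0]],[[0,0,-1],[0,0,0]],[[0,0,0],[0,0,0]]])

```text
clock: 2.4
tool_pos: [0.5179, 0.0341, 0.0678]
eef_rot: [0.989, -0.15, -0.001, 0.0]
contact_force: [-0.3, -0.8, 0.2]
opening: 0.003
finger_force: 0.0
```

Run:
```python
from h import *
for n in ('side',):
  p,d=r.snapshot(n)
  cv2.imwrite("pics/s2.png",cv2.resize(p[150:330,150:390,::-1],None,fx=3,fy=3,interpolation=cv2.INTER_CUBIC))
s=r.get_state();print(s['clock'],s['tool_pos'],s['contact_force'],s['opening'])
```

```text
2.45 [0.51873978 0.03410117 0.06905082] [0.54371979 0.00747734 0.45614318] 0.0074080415711168775
```

View pics/s2.png

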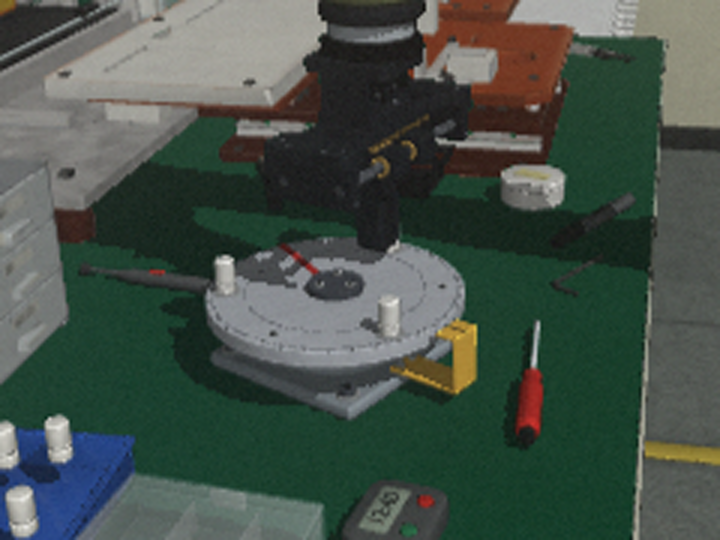

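Request:
step_arm(increments=[[[0.4,0.9,0],[0,0,0]],[[0,0,-0.4],[0,0,0]],[[0,0,-0.4],[0,0,0]],[[0,0,0],[0,0,0]],[[0,0,0],[0,0,0]],[[0,0,0],[0,0,0]],[[0,0,0],[0,0,0]],[[0,0,0],[0,0,0]],[[0,0,0],[0,0,0]],[[0,0,-0.8],[0,0,0]]])

```text
clock: 3.45
tool_pos: [0.5239, 0.0435, 0.0548]
eef_rot: [0.989, -0.15, 0.002, -0.0]
contact_force: [-8.9, -3.4, 125.1]
opening: 0.006
finger_force: 62.4
```

Run:
```python
from h import *
for i in range(5):
  s=r.get_state();print(s['clock'],np.round(s['tool_pos'],4),np.round(s['contact_force'],1));r.snapshot('side')
s=r.get_state();print(s['clock'],np.round(s['tool_pos'],4),np.round(s['contact_force'],1))
```

```text
3.45 [0.5239 0.0435 0.0548] [ -8.9  -3.4 125.1]
3.5 [0.5254 0.0432 0.0554] [ 0.2 -1.1 19.5]
3.55 [0.5254 0.0432 0.0554] [-1.8 -1.2 27.8]
3.6 [0.5252 0.0432 0.0554] [-0.7 -1.4 26.9]
3.65 [0.5252 0.0432 0.0553] [-0.2 -0.8 26.1]
3.7 [0.5253 0.0432 0.0553] [-1.4 -1.2 25.9]
```

Request:
step_arm(increments=[[[0,0,0.2],[0,0,0]],[[0,0,0.2],[0,0,0]],[[0,0,0.2],[0,0,0]],[[0,0,0],[0,0,0]],[[0,0,0],[0,0,0]],[[0,0,0],[0,0,0]],[[0,0,0],[0,0,0]],[[0,0,0],[0,0,0]],[[0,0,0],[0,0,0]],[[0,0,-0.4],[0,0,0]]])

```text
clock: 4.7
tool_pos: [0.5229, 0.0438, 0.0552]
eef_rot: [0.989, -0.15, 0.0, -0.0]
contact_force: [-7.0, -1.0, 65.8]
opening: 0.002
finger_force: 35.5
```

Run:
```python
from h import *
for i in range(5):
  s=r.get_state();print(s['clock'],np.round(s['tool_pos'],4),np.round(s['contact_force'],1));r.snapshot('side')
```

```text
4.7 [0.5229 0.0438 0.0552] [-7.  -1.  65.8]
4.75 [0.5235 0.0435 0.0555] [ 1.9 -0.8  2.1]
4.8 [0.5236 0.0436 0.0554] [-0.2 -0.4  8.3]
4.85 [0.5235 0.0436 0.0555] [-0.1 -1.5  7.9]
4.9 [0.5235 0.0436 0.0555] [-0.1 -0.5  8.1]
```

Request:
step_arm(increments=[[[0,0,1.2],[0,0,0]],[[-1.2,0.4,0],[0,0,0]],[[-1.2,0.3,0],[0,0,0]],[[0,0,0],[0,0,0]],[[-0.5,-1.6,0],[0,0,0]],[[-0.5,-1.6,0],[0,0,0]],[[0,0,0],[0,0,0]],[[0,0,0],[0,0,0]],[[0,0,0],[0,0,0]],[[0,0,0],[0,0,0]]])

```text
clock: 5.95
tool_pos: [0.4888, 0.0193, 0.0667]
eef_rot: [0.989, -0.15, 0.0, -0.0]
contact_force: [0.5, 0.3, 0.1]
opening: 0.004
finger_force: 0.0
```

Run:
```python
from h import *
p,d=r.snapshot('top')
cv2.imwrite("pics/t3.png",cv2.resize(p[160:270,180:320,::-1],None,fx=5,fy=5,interpolation=cv2.INTER_CUBIC))
s=r.get_state();print(s['clock'],s['tool_pos'],s['contact_force'])
```

```text
6.0 [0.48875402 0.01927564 0.06670295] [-0.02036953  0.59562565 -1.06526474]
```

View pics/t3.png

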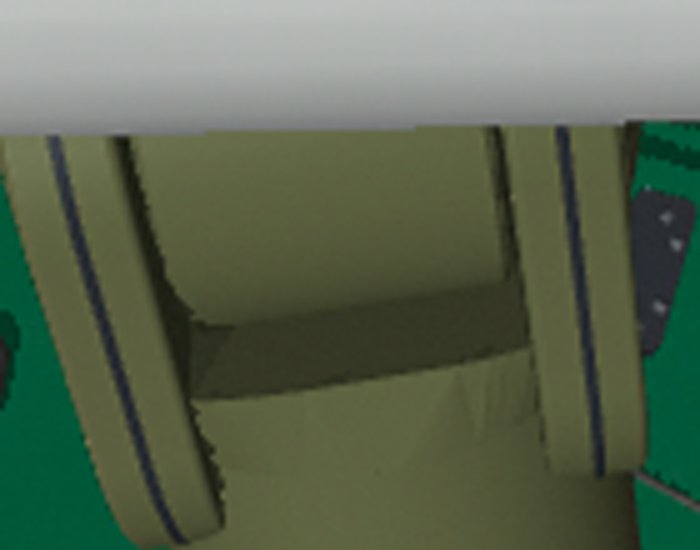

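Request:
step_arm(increments=[[[0.6,-0.2,0],[0,0,0]],[[0.5,-0.15,0],[0,0,0]],[[0.9,-0.3,0],[0,0,0]],[[1.4,-0.4,0],[0,0,0]],[[1.8,-0.55,0],[0,0,0]],[[1.8,-0.5,0.8],[0,0,0]],[[0.5,-0.2,4],[0,0,0]],[[0,0,3.5],[0,0,0]],[[0,0,0],[0,0,0]],[[0,0,0],[0,0,0]]])

```text
clock: 7.0
tool_pos: [0.5643, -0.0045, 0.1503]
eef_rot: [0.989, -0.15, 0.001, -0.0]
contact_force: [0.2, -0.4, 0.1]
opening: 0.004
finger_force: 0.0
```

```bash
cat > ang.py <<'E'
from h import *
O=np.array([.537,.0877])
def meas(log='log.txt',k=1):
    out=[]
    for i in range(k):
        t=r.get_state()['clock'];p,d=r.snapshot('side');m=masks(p)['red']
        v,u=np.nonzero(m);w=np.array([ray('side',a,b,.055)[:2] for a,b in zip(u,v)]).reshape(-1,2)-O
        rr=np.hypot(*w.T);w=w[(rr>.02)&(rr<.094)]
        a=np.degrees(np.arctan2(*w.sum(0)[::-1])) if len(w)>3 else np.nan
        sp=np.ptp(np.degrees(np.angle(np.exp(1j*(np.arctan2(w[:,1],w[:,0])-np.radians(a)))))) if len(w)>3 else 0
        print(round(t,3),len(w),round(a%360,1),'spread',round(sp));open(log,'a').write(f"{t} {a} {len(w)}\n")
    return p
E
python3 - <<'E'
from ang import *
p=meas(k=4)
cv2.imwrite("pics/s4.png",cv2.resize(p[150:330,150:390,::-1],None,fx=3,fy=3,interpolation=cv2.INTER_CUBIC))
s=r.get_state();print(s['clock'],s['tool_pos'],s['contact_force'])
E
```

```text
7.0 44 102.4 spread 7
7.05 46 105.2 spread 8
7.1 39 108.8 spread 8
7.15 39 112.1 spread 9
7.2 [ 0.56266595 -0.00428421  0.14847071] [-0.48565303 -0.0717885  -0.20333436]
```

View pics/s4.png

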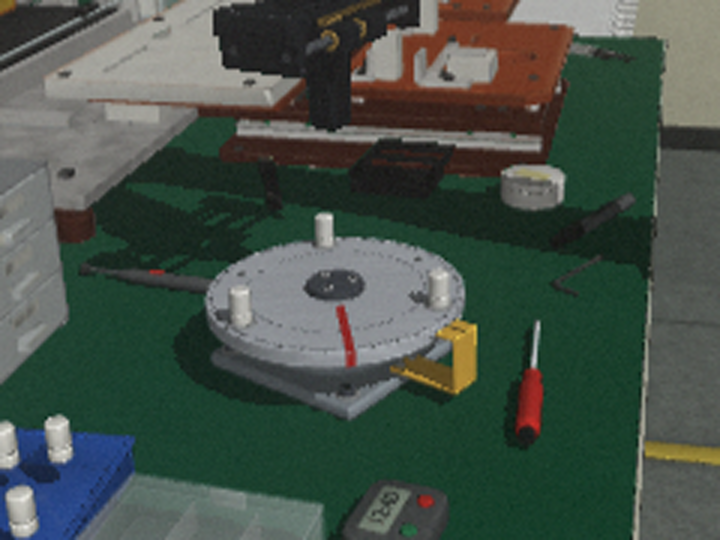

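The side view shows the red line at (348,335), turning, with the arm clear. The speed looks lower than intended, so I'll measure it better.

Run:
```python
from ang import *
meas(k=6)
L=np.loadtxt('log.txt');a=np.unwrap(np.radians(L[:,1]));print(np.polyfit(L[:,0]-7,a,1))
print('cmd pos',r.get_state()['tool_pos'])
```

```text
7.2 37 115.2 spread 7
7.25 37 118.3 spread 7
7.3 36 121.8 spread 7
7.35 36 125.0 spread 6
7.4 36 128.1 spread 7
7.45 36 131.1 spread 7
[1.12604944 1.78515063]
cmd pos [ 0.56340063 -0.00421307  0.149383  ]
```

Request:
step_arm(increments=[[[-2.9,0.9,0],[0,0,0]],[[-3,0.9,0],[0,0,0]],[[-3,0.9,0],[0,0,0]],[[-3,0.9,0],[0,0,0]],[[0,0,-2.5],[0,0,0]],[[0,0,-2.5],[0,0,0]],[[0,0,0],[0,0,0]],[[0,0,0],[0,0,0]],[[0,0,0],[0,0,0]],[[0,0,0],[0,0,0]]])

```text
clock: 8.5
tool_pos: [0.4453, 0.0317, 0.1006]
eef_rot: [0.989, -0.15, 0.001, -0.0]
contact_force: [0.2, 0.3, 0.3]
opening: 0.003
finger_force: 0.0
```

Run:
```python
from ang import *
p=meas(k=4)
L=np.loadtxt('log.txt');L=L[~np.isnan(L[:,1])];a=np.unwrap(np.radians(L[:,1]));f=np.polyfit(L[:,0]-8,a,2);print(f,np.degrees(np.polyval(f,L[:,0]-8)-a).round(1))
t=np.arange(8.5,10.5,.05);A=np.degrees(np.polyval(f,t-8));i=np.argmin(abs((A+300-217)%360-360*((A+300-217)%360>180)));print('go at',t[i],'vel',np.polyval(np.polyder(f),t[i]-8))
s=r.get_state();print(s['clock'],s['tool_pos'])
```

```text
8.5 21 193.9 spread 6
8.55 25 195.9 spread 6
8.6 24 198.7 spread 4
8.65 25 201.4 spread 6
[-0.06557507  1.02877252  2.87668479] [-0.2  0.2 -0.1 -0.1  0.   0.2 -0.1 -0.   0.   0.1 -0.6  0.2  0.1  0.2]
go at 10.200000000000024 vel 0.7402421975954361
8.7 [0.44485806 0.03173887 0.10021502]
```

Run:
```python
from ang import *
import io,contextlib
while 1:
    with contextlib.redirect_stdout(io.StringIO()): meas()
    L=np.loadtxt('log.txt')[-14:];L=L[~np.isnan(L[:,1])];a=np.unwrap(np.radians(L[:,1]));t=r.get_state()['clock']
    f=np.polyfit(L[:,0]-t,a,1);A=np.degrees(f[1])%360
    if A>=277.5 or t>10.3: break
print(t,A,f,len(L));print(L[:,2],np.degrees(a)%360)
```

```text
10.15 277.62532297948513 [ 0.84853846 -1.43770933] 9
[23. 16. 15. 10.  9. 11. 11.  9.  4.] [243.41805072 246.428807   248.45233492 250.00236973 264.13808938
 265.83752357 268.03957129 270.18205485 271.96725109]
```

Request:
step_arm(increments=[[[0,0,-3.3],[0,0,0]],[[1.15,-0.35,0],[0,0,0]],[[1.25,-0.4,0],[0,0,0]],[[1.35,-0.4,0],[0,0,0]],[[1.7,-0.5,0],[0,0,0]],[[1.9,-0.6,0],[0,0,0]],[[1.7,-0.5,1],[0,0,0]],[[0.3,-0.1,4],[0,0,0]],[[0,0,3.5],[0,0,0]],[[0,0,0],[0,0,0]]])

```text
clock: 11.15
tool_pos: [0.541, 0.003, 0.1556]
eef_rot: [0.989, -0.15, 0.004, -0.001]
contact_force: [1.0, -0.3, -1.3]
opening: 0.002
finger_force: 0.0
```

Run:
```python
from ang import *
meas(log='log2.txt',k=6)
L=np.loadtxt('log2.txt');L=L[~np.isnan(L[:,1])];a=np.unwrap(np.radians(L[:,1]));print(np.polyfit(L[:,0]-11,a,1),r.get_state()['tool_pos'])
```

```text
11.15 29 32.6 spread 9
11.2 29 41.0 spread 9
11.25 31 49.3 spread 8
11.3 29 57.3 spread 7
11.35 34 65.7 spread 8
11.4 34 74.2 spread 6
[2.88837148 0.13713194] [0.53704095 0.00329518 0.1504969 ]
```

Request:
step_arm(increments=[[[1.1,1.8,0],[0,0,0]],[[1.1,1.8,0],[0,0,0]],[[1.1,1.8,0],[0,0,0]],[[1.2,1.7,0],[0,0,0]],[[0,0,-1],[0,0,0]],[[0,0,-2],[0,0,0]],[[0,0,-2],[0,0,0]],[[0,0,0],[0,0,0]],[[0,0,0],[0,0,0]],[[0,0,0],[0,0,0]]])

```text
clock: 12.45
tool_pos: [0.5832, 0.0736, 0.1022]
eef_rot: [0.989, -0.15, 0.0, 0.0]
contact_force: [-0.6, -0.1, 0.3]
opening: 0.006
finger_force: 0.0
```

Request:
step_arm(increments=[[[0,0,0],[0,0,0]],[[0,0,0],[0,0,0]],[[0,0,0],[0,0,0]],[[0,0,0],[0,0,0]],[[0,0,0],[0,0,0]],[[0,0,0],[0,0,0]],[[0,0,0],[0,0,0]],[[0,0,0],[0,0,0]],[[0,0,0],[0,0,0]],[[0,0,0],[0,0,0]]])

```text
clock: 13.45
tool_pos: [0.5831, 0.0742, 0.1017]
eef_rot: [0.989, -0.15, -0.0, 0.0]
contact_force: [0.3, 0.3, -0.6]
opening: 0.004
finger_force: 0.0
```

Request:
step_arm(increments=[[[0,0,0],[0,0,0]],[[0,0,0],[0,0,0]],[[0,0,0],[0,0,0]],[[0,0,0],[0,0,0]],[[0,0,0],[0,0,0]],[[0,0,0],[0,0,0]],[[0,0,0],[0,0,0]],[[0,0,0],[0,0,0]],[[0,0,0],[0,0,0]],[[0,0,0],[0,0,0]]])

```text
clock: 14.45
tool_pos: [0.5831, 0.0742, 0.1018]
eef_rot: [0.989, -0.15, 0.0, 0.0]
contact_force: [0.5, -0.2, 0.2]
opening: 0.005
finger_force: 0.0
```

Request:
step_arm(increments=[[[0,0,0],[0,0,0]],[[0,0,0],[0,0,0]],[[0,0,0],[0,0,0]],[[0,0,0],[0,0,0]],[[0,0,0],[0,0,0]],[[0,0,0],[0,0,0]],[[0,0,0],[0,0,0]],[[0,0,0],[0,0,0]],[[0,0,0],[0,0,0]],[[0,0,0],[0,0,0]]])

```text
clock: 15.45
tool_pos: [0.5831, 0.0742, 0.1017]
eef_rot: [0.989, -0.15, -0.0, 0.0]
contact_force: [1.2, 0.1, -0.3]
opening: 0.009
finger_force: 0.0
```

Request:
step_arm(increments=[[[0,0,0],[0,0,0]],[[0,0,0],[0,0,0]],[[0,0,0],[0,0,0]],[[0,0,0],[0,0,0]],[[0,0,0],[0,0,0]],[[0,0,0],[0,0,0]],[[0,0,0],[0,0,0]],[[0,0,0],[0,0,0]],[[0,0,0],[0,0,0]],[[0,0,0],[0,0,0]]])

```text
clock: 16.45
tool_pos: [0.5831, 0.0743, 0.1017]
eef_rot: [0.989, -0.15, 0.0, 0.0]
contact_force: [1.1, -0.1, -0.0]
opening: 0.01
finger_force: 0.0
```

Request:
step_arm(increments=[[[0,0,0],[0,0,0]],[[0,0,0],[0,0,0]],[[0,0,0],[0,0,0]],[[0,0,0],[0,0,0]],[[0,0,0],[0,0,0]],[[0,0,0],[0,0,0]],[[0,0,0],[0,0,0]],[[0,0,0],[0,0,0]],[[0,0,0],[0,0,0]],[[0,0,0],[0,0,0]]])

```text
clock: 17.45
tool_pos: [0.5831, 0.0742, 0.1017]
eef_rot: [0.989, -0.15, 0.0, 0.0]
contact_force: [-0.2, 0.1, 0.0]
opening: 0.006
finger_force: 0.0
```

Run:
```python
from ang import *
p=meas(log='log3.txt',k=6)
L=np.loadtxt('log3.txt');L=L[~np.isnan(L[:,1])];a=np.unwrap(np.radians(L[:,1]));print(np.polyfit(L[:,0]-17.5,a,1),r.get_state()['tool_pos'],r.get_state()['contact_force'])
cv2.imwrite("pics/s5.png",cv2.resize(p[150:330,150:390,::-1],None,fx=3,fy=3,interpolation=cv2.INTER_CUBIC))
```

```text
17.45 34 139.2 spread 5
17.5 33 144.4 spread 6
17.55 34 149.5 spread 6
17.6 35 154.7 spread 8
17.65 34 159.8 spread 7
17.7 32 164.8 spread 6
[1.78848175 2.51990439] [0.58306223 0.07422341 0.10175014] [-1.01698806  0.34045797  1.29953594]
```

View pics/s5.png

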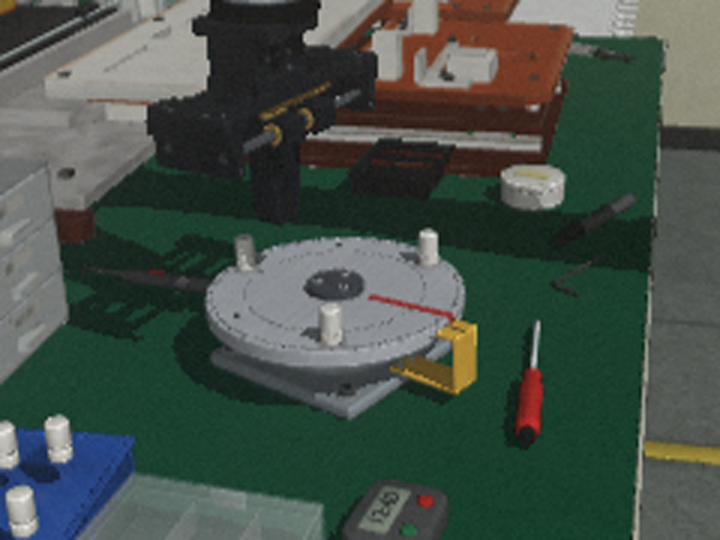

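The side view shows the finger at about (275,205), above the far side of the dial. The red line ends at (450,317), just past the tab mark at (460,328), which agrees with the measured angles. I'll let it coast on.

Request:
step_arm(increments=[[[0,0,-1],[0,0,0]],[[0,0,-1],[0,0,0]],[[0,0,-1],[0,0,0]],[[0,0,-0.6],[0,0,0]],[[0,0,-0.3],[0,0,0]],[[0,0,0],[0,0,0]],[[0,0,0],[0,0,0]],[[0,0,0],[0,0,0]],[[0,0,0],[0,0,0]],[[0,0,0],[0,0,0]]])

```text
clock: 18.75
tool_pos: [0.5833, 0.0743, 0.063]
eef_rot: [0.989, -0.15, 0.0, -0.0]
contact_force: [-0.5, -0.4, 0.3]
opening: 0.003
finger_force: 0.0
```

Request:
step_arm(increments=[[[0,0,0],[0,0,0]],[[0,0,0],[0,0,0]],[[0,0,0],[0,0,0]],[[0,0,0],[0,0,0]],[[0,0,0],[0,0,0]],[[0,0,0],[0,0,0]],[[0,0,0],[0,0,0]],[[0,0,0],[0,0,0]],[[0,0,0],[0,0,0]],[[0,0,0],[0,0,0]]])

```text
clock: 19.75
tool_pos: [0.5831, 0.0743, 0.0628]
eef_rot: [0.989, -0.15, 0.0, 0.0]
contact_force: [-0.3, -0.1, -0.5]
opening: 0.001
finger_force: 0.0
```

Request:
step_arm(increments=[[[0,0,0],[0,0,0]],[[0,0,0],[0,0,0]],[[0,0,0],[0,0,0]],[[0,0,0],[0,0,0]],[[0,0,0],[0,0,0]],[[0,0,0],[0,0,0]],[[0,0,0],[0,0,0]],[[0,0,0],[0,0,0]],[[0,0,0],[0,0,0]],[[0,0,0],[0,0,0]]])

```text
clock: 20.75
tool_pos: [0.5831, 0.0742, 0.0628]
eef_rot: [0.989, -0.15, 0.0, 0.0]
contact_force: [-0.1, -0.7, -0.7]
opening: 0.0
finger_force: 0.0
```

Request:
step_arm(increments=[[[0,0,0],[0,0,0]],[[0,0,0],[0,0,0]],[[0,0,0],[0,0,0]],[[0,0,0],[0,0,0]],[[0,0,0],[0,0,0]],[[0,0,0],[0,0,0]],[[0,0,0],[0,0,0]],[[0,0,0],[0,0,0]],[[0,0,0],[0,0,0]],[[0,0,0],[0,0,0]]])

```text
clock: 21.75
tool_pos: [0.5831, 0.0742, 0.0627]
eef_rot: [0.989, -0.15, -0.0, 0.0]
contact_force: [-0.1, -0.5, 0.6]
opening: 0.003
finger_force: 0.0
```

Request:
step_arm(increments=[[[0,0,0],[0,0,0]],[[0,0,0],[0,0,0]],[[0,0,0],[0,0,0]],[[0,0,0],[0,0,0]],[[0,0,0],[0,0,0]],[[0,0,0],[0,0,0]],[[0,0,0],[0,0,0]],[[0,0,0],[0,0,0]],[[0,0,0],[0,0,0]],[[0,0,0],[0,0,0]]])

```text
clock: 22.75
tool_pos: [0.5831, 0.0742, 0.0628]
eef_rot: [0.989, -0.15, 0.0, 0.0]
contact_force: [-0.3, -0.2, -1.1]
opening: 0.0
finger_force: 0.0
```

Request:
step_arm(increments=[[[0,0,0],[0,0,0]],[[0,0,0],[0,0,0]],[[0,0,0],[0,0,0]],[[0,0,0],[0,0,0]],[[0,0,0],[0,0,0]],[[0,0,0],[0,0,0]],[[0,0,0],[0,0,0]],[[0,0,0],[0,0,0]],[[0,0,0],[0,0,0]],[[0,0,0],[0,0,0]]])

```text
clock: 23.75
tool_pos: [0.5831, 0.0743, 0.0627]
eef_rot: [0.989, -0.15, -0.0, 0.0]
contact_force: [0.4, -0.4, 0.2]
opening: 0.001
finger_force: 0.0
```

Request:
step_arm(increments=[[[0,0,0],[0,0,0]],[[0,0,0],[0,0,0]],[[0,0,0],[0,0,0]],[[0,0,0],[0,0,0]],[[0,0,0],[0,0,0]],[[0,0,0],[0,0,0]],[[0,0,0],[0,0,0]],[[0,0,0],[0,0,0]],[[0,0,0],[0,0,0]],[[0,0,0],[0,0,0]]])

```text
clock: 24.75
tool_pos: [0.5831, 0.0742, 0.0627]
eef_rot: [0.989, -0.15, -0.0, 0.0]
contact_force: [0.2, 0.7, 1.0]
opening: 0.004
finger_force: 0.0
```

Request:
step_arm(increments=[[[0,0,0],[0,0,0]],[[0,0,0],[0,0,0]],[[0,0,0],[0,0,0]],[[0,0,0],[0,0,0]],[[0,0,0],[0,0,0]],[[0,0,0],[0,0,0]],[[0,0,0],[0,0,0]],[[0,0,0],[0,0,0]],[[0,0,0],[0,0,0]],[[0,0,0],[0,0,0]]])

```text
clock: 25.75
tool_pos: [0.5831, 0.0743, 0.0627]
eef_rot: [0.989, -0.15, -0.0, 0.0]
contact_force: [-0.5, -0.2, -0.1]
opening: 0.003
finger_force: 0.0
```

Request:
step_arm(increments=[[[0,0,0],[0,0,0]],[[0,0,0],[0,0,0]],[[0,0,0],[0,0,0]],[[0,0,0],[0,0,0]],[[0,0,0],[0,0,0]],[[0,0,0],[0,0,0]],[[0,0,0],[0,0,0]],[[0,0,0],[0,0,0]],[[0,0,0],[0,0,0]],[[0,0,0],[0,0,0]]])

```text
clock: 26.75
tool_pos: [0.5831, 0.0742, 0.0627]
eef_rot: [0.989, -0.15, -0.0, 0.0]
contact_force: [-0.2, -0.7, -0.7]
opening: 0.006
finger_force: 0.0
```

Run:
```python
from ang import *
p=meas(log='log4.txt',k=6)
L=np.loadtxt('log4.txt');L=L[~np.isnan(L[:,1])];a=np.unwrap(np.radians(L[:,1]));print(np.polyfit(L[:,0]-27,a,1),r.get_state()['clock'],r.get_state()['tool_pos'],r.get_state()['contact_force'])
```

```text
26.75 43 92.1 spread 8
26.8 44 94.4 spread 8
26.85 44 96.9 spread 8
26.9 45 99.3 spread 7
26.95 44 101.8 spread 7
27.0 44 104.3 spread 9
[0.85107819 1.81901982] 27.05 [0.5830589  0.07426632 0.06275661] [ 0.7954638   0.80698072 -0.20136817]
```

Run:
```python
from ang import *
p=meas(log='log4.txt',k=1)
L=np.loadtxt('log4.txt');a=np.unwrap(np.radians(L[:,1]));t=r.get_state()['clock'];f=np.polyfit(L[:,0]-26.9,a,1);w=f[0]-.08*(t-26.9);A=np.polyval(f,t-26.9)
d=np.radians(155.2)-A;print(t,f,np.degrees(A),'time to home',np.roots([-.04,w,-d]))
```

```text
27.05 42 106.8 spread 5
27.1 [0.8563541  1.73426373] 109.17908749617696 time to home [20.00508719  1.00376524]
```

Request:
step_arm(increments=[[[0,0,-0.2],[0,0,0]],[[0,0,-0.2],[0,0,0]],[[0,0,0],[0,0,0]],[[0,0,0],[0,0,0]],[[0,0,0],[0,0,0]],[[0,0,0],[0,0,0]],[[0,0,0],[0,0,0]],[[0,0,0],[0,0,0]],[[0,0,0],[0,0,0]],[[0,0,-0.45],[0,0,0]]])

```text
clock: 28.1
tool_pos: [0.5837, 0.0745, 0.0552]
eef_rot: [0.989, -0.15, 0.001, -0.0]
contact_force: [-11.9, 2.3, 59.2]
opening: 0.004
finger_force: 29.0
```

Run:
```python
from ang import *
print(r.get_state()['contact_force'])
p=meas(log='log5.txt',k=6)
print(r.get_state()['contact_force'],r.get_state()['tool_pos'])
cv2.imwrite("pics/s6.png",cv2.resize(p[190:310,200:340,::-1],None,fx=5,fy=5,interpolation=cv2.INTER_CUBIC))
```

```text
[-11.89279374   2.31611934  59.16809329]
28.1 33 153.3 spread 7
28.15 33 153.6 spread 7
28.2 34 153.7 spread 7
28.25 33 153.6 spread 7
28.3 33 153.6 spread 7
28.35 33 153.6 spread 7
[-1.43694231  0.62881572 11.67167209] [0.58376962 0.07472053 0.05545114]
```

View pics/s6.png

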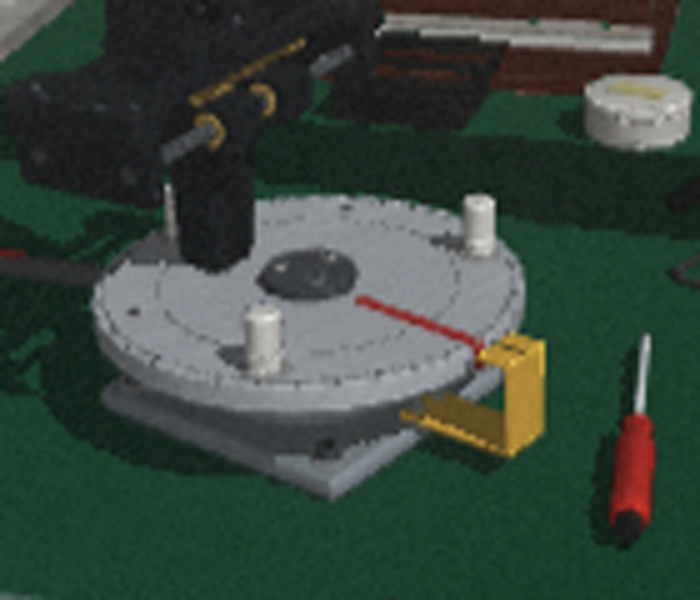

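The dial stopped at 153.6°, with the tab at about 155.2°. The view shows the red line ending at (480,350) against the tab's inner edge. I'll release very slowly so the finger doesn't drag the dial.

Request:
step_arm(increments=[[[0,0,0.01],[0,0,0]],[[0,0,0.01],[0,0,0]],[[0,0,0.01],[0,0,0]],[[0,0,0.01],[0,0,0]],[[0,0,0.01],[0,0,0]],[[0,0,0.01],[0,0,0]],[[0,0,0.01],[0,0,0]],[[0,0,0.01],[0,0,0]],[[0,0,0],[0,0,0]],[[0,0,0],[0,0,0]]])

```text
clock: 29.4
tool_pos: [0.5837, 0.0746, 0.0555]
eef_rot: [0.989, -0.15, 0.001, -0.0]
contact_force: [0.8, 0.4, 6.3]
opening: 0.003
finger_force: 3.0
```

Run:
```python
from ang import *
for i in range(3):
  meas(log='log5.txt');s=r.get_state();print(s['contact_force'].round(1),s['moment'].round(2),s['tool_pos'].round(4))
```

```text
29.4 34 153.4 spread 7
[0.2 0.9 7. ] [0.2  0.07 0.01] [0.5837 0.0745 0.0555]
29.45 34 153.4 spread 7
[0.4 1.3 5.4] [ 0.18  0.05 -0.01] [0.5837 0.0745 0.0555]
29.5 34 153.4 spread 7
[-0.   1.4  6.2] [ 0.17  0.06 -0.03] [0.5837 0.0746 0.0555]
```

Request:
step_arm(increments=[[[0,0,0.005],[0,0,0]],[[0,0,0.005],[0,0,0]],[[0,0,0.005],[0,0,0]],[[0,0,0.005],[0,0,0]],[[0,0,0.005],[0,0,0]],[[0,0,0.005],[0,0,0]],[[0,0,0.005],[0,0,0]],[[0,0,0.005],[0,0,0]],[[0,0,0.005],[0,0,0]],[[0,0,0.005],[0,0,0]]])

```text
clock: 30.55
tool_pos: [0.5834, 0.074, 0.0555]
eef_rot: [0.989, -0.15, 0.0, 0.0]
contact_force: [1.9, -0.4, 3.0]
opening: 0.007
finger_force: 1.6
```

Run:
```python
from ang import *
for i in range(3):
  meas(log='log5.txt');s=r.get_state();print(s['contact_force'].round(1),s['tool_pos'].round(4))
```

```text
30.55 34 152.7 spread 7
[ 2.  -1.1  3.6] [0.5834 0.074  0.0555]
30.6 34 152.7 spread 7
[ 1.8 -0.3  3.1] [0.5834 0.074  0.0555]
30.65 34 152.7 spread 7
[ 1.9 -0.4  3.4] [0.5834 0.074  0.0555]
```

Request:
step_arm(increments=[[[0,0,0.005],[0,0,0]],[[0,0,0.005],[0,0,0]],[[0,0,0.005],[0,0,0]],[[0,0,0.005],[0,0,0]],[[0,0,0.005],[0,0,0]],[[0,0,0.005],[0,0,0]],[[0,0,0.005],[0,0,0]],[[0,0,0.005],[0,0,0]],[[0,0,0.005],[0,0,0]],[[0,0,0.005],[0,0,0]]])

```text
clock: 31.7
tool_pos: [0.5827, 0.0743, 0.0559]
eef_rot: [0.989, -0.15, -0.0, 0.0]
contact_force: [-0.1, -0.9, 0.1]
opening: 0.004
finger_force: 0.0
```

Run:
```python
from ang import *
for i in range(4):
  meas(log='log5.txt');s=r.get_state();print(s['contact_force'].round(1),s['tool_pos'].round(4))
```

```text
31.7 34 152.7 spread 7
[-0.6  0.4 -0.2] [0.5828 0.0743 0.0559]
31.75 34 152.7 spread 7
[-0.4 -0.6  0.4] [0.5829 0.0743 0.056 ]
31.8 34 152.7 spread 7
[-0.4  0.9  0.7] [0.5829 0.0743 0.056 ]
31.85 34 152.7 spread 7
[ 0.1 -0.2 -0.3] [0.583  0.0742 0.056 ]
```

Request:
step_arm(increments=[[[0,0,0.3],[0,0,0]],[[0,0,1],[0,0,0]],[[0,0,2],[0,0,0]],[[0,0,3],[0,0,0]],[[0,0,4],[0,0,0]],[[0,0,4],[0,0,0]],[[0,-2,3],[0,0,0]],[[0,-4,0],[0,0,0]],[[0,-4,0],[0,0,0]],[[0,-4,0],[0,0,0]]])

```text
clock: 32.9
tool_pos: [0.583, -0.0671, 0.2304]
eef_rot: [0.989, -0.15, 0.001, 0.0]
contact_force: [-0.2, -0.3, 0.2]
opening: 0.002
finger_force: 0.0
```

Request:
step_arm(increments=[[[0,-4,0],[0,0,0]],[[0,-3,0],[0,0,0]],[[0,-1,0],[0,0,0]],[[0,0,0],[0,0,0]],[[0,0,0],[0,0,0]],[[0,0,0],[0,0,0]],[[0,0,0],[0,0,0]],[[0,0,0],[0,0,0]],[[0,0,0],[0,0,0]],[[0,0,0],[0,0,0]]])

```text
clock: 33.9
tool_pos: [0.5831, -0.1455, 0.2291]
eef_rot: [0.989, -0.15, -0.0, 0.0]
contact_force: [-0.4, -0.1, 0.4]
opening: 0.007
finger_force: 0.0
```

Run:
```python
from ang import *
p=meas(log='log5.txt',k=3)
cv2.imwrite("pics/s7.png",cv2.resize(p[180:320,200:380,::-1],None,fx=4,fy=4,interpolation=cv2.INTER_CUBIC))
t,d=r.snapshot('top');print(r.get_state()['tool_pos'])
W=cloud('top',d);m=masks(t)['red']&(abs(W[...,2]-.055)<.01);v=W[m][:,:2]-O;v=v[np.hypot(*v.T)<.1];print('top red',len(v),np.degrees(np.arctan2(v[:,1],v[:,0])).mean() if len(v) else 0)
```

```text
33.9 34 152.7 spread 7
33.95 34 152.7 spread 7
34.0 34 152.7 spread 7
[ 0.58303677 -0.14583889  0.22903879]
top red 55 151.37016456550356
```

View pics/s7.png

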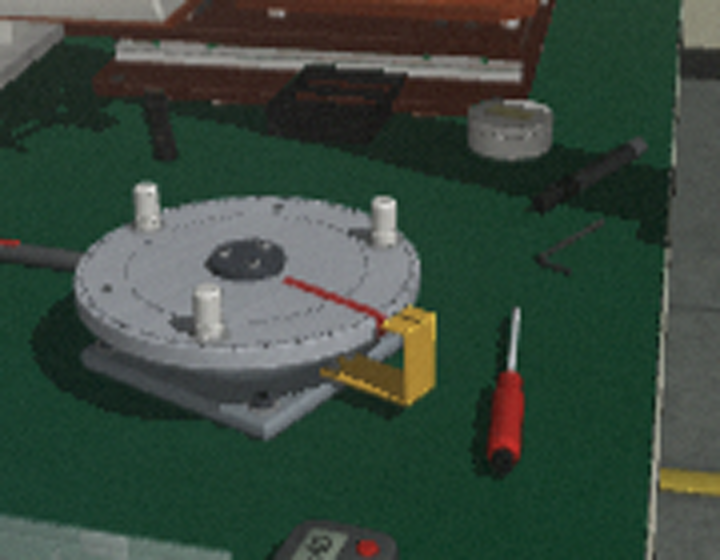

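```bash
python3 -c "
from plant import r
print(r.finish_job())"
```

```text
the job is handed in; nothing more can be done
None
```

I handed the job in with the dial stopped at home at the first braking, but a force reading of 125 N during a practice press before the spin passed the 120 N wrist limit, so it may be failed for that. The first flick gave only about 1.1 rad/s, so I flicked again with the dial still turning; it then ran untouched at 2.9 rad/s for about 16 s. The red line rests about 2–4° from the tab's middle (about 6° is allowed), and the arm finished clear with nothing picked up.

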